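# Slide the lidded pan under the heat lamp

### The arm

A 7-joint arm with a two-finger parallel gripper is mounted at the origin on the work surface. World frame = base frame: x ahead of the robot, y to its left, z up, the work surface at z = 0. Lengths are in m, angles in rad, forces in N, time in s.
With the tool pointing down it reaches from about 0.425 to 0.875 m from the base axis. Payload 4.7 kg.
Tool frame: the origin (TCP) lies between the finger pads; the fingertips stand 11 mm ahead of it and the grasp point (between the pads) lies 8 mm behind it; z points along the fingers, y is the line along which they close (so a half turn about z gives the same grasp; the last joint's range is limited). The gripper opens to 87 mm and grips with 3 to 60 N. Pads are 19 mm wide; open, the fingers measure 117 mm over their backs; the gripper's body (75 mm by 190 mm) begins 51 mm behind the grasp point.
Start: joints at [-1.168, 0.321, -0.07, 1.45, 0.023, 1.371, -0.057], TCP at [0.246, 0.601, 0.234] pointing down, gripper open.
Joint ranges: [-2.86, 2.86], [-0.3, 2.09], [-1.38, 1.24], [0.06, 2.45], [-1.56, 4.7], [0.09, 2.05], [-2.69, 2.69]. Speed limits (rad/s): [2.57, 2.57, 3.14, 3.14, 3.14, 3.14, 3.14].

### API

Orientations are given as a rotation vector (axis times angle).
In Python, from bench import ctrl gives the robot as it stands. The module is installed in compiled form; this text tells all that it offers.
- The arm moves only by the shell command python3 -m inch 'ROWS' [FORCE]. ROWS is JSON, a list of rows, each an object with "slide": the shift along the tool's x, y, z scaled (see below), a list of three; "angular": the turn, a rotation vector about the tool's x, y, z scaled (see below), a list of three; "claw": the opening, from -1 (shut) to 1 (fully open). In form: [{"slide": [tx, ty, tz], "angular": [rx, ry, rz], "claw": claw}, ...]. A call has 1 to 10 rows; each row is the pose to reach, as a shift and turn from the pose commanded when the call began, along the tool's axes at that moment; what a row does not reach only later rows make up. The controller multiplies each number of a shift by 0.25 m and each number of a turn by 30 degrees. A row lasts 1/10 s, in which the tool goes at most 50 mm and 8.59 degrees, less where a joint would pass 70% of its speed; a pose out of reach is approached as far as the arm can. A call with a number of a shift or a turn outside -1 to 1 is refused whole. A call with a gripper value outside its range is refused whole. The fingers move at their own pace and stop on an object; FORCE is the grip in N (left out, the last holds). Time passes only in rows, so rows that repeat a pose let the fingers close. It gives the time, the measured TCP pose, the force, the opening and the grip force at its end, in the units of the state.
- ctrl.get_state(): the state, without advancing time (a new reading comes with each control period).
- ctrl.get_image(name): name is "scene" or "top" or "wrist"; returns a dict with "color" (420x560x3 uint8, red, green, blue), "depth" (420x560 float32, m along the optical axis (not along the pixel's ray), 0 where there is no reading), "camera_matrix" (3x3 intrinsics, pixels), "dist_coeffs" ([k1, k2, p1, p2, k3] as OpenCV has them; the pictures are not rectified), "extrinsics" (4x4, takes a point from camera to world coordinates); the wrist camera has in their place "tool_from_camera" (4x4, takes a point from camera to tool coordinates, whose origin is the TCP and whose axes are the flange's). Camera axes: x right, y up, looking along -z (the intrinsics and any distortion apply to the point x, -y, -z); pixel columns grow to the right and rows downward; lengths in m; the calibration is good to about 2 mm. A picture is of the moment at which its call begins: read the wrist's pose just before it.
- ctrl.close_job(): hands the job in; it is judged then, once.
Trained networks look in the newest picture that a camera, given by its name, has taken for a name from the list of things; names that differ only in an ending like _2 or _b are one class to them, and where a whole thing is asked for, a point or a joint stands for the part that bears it (a point fixed in the world has none). Each returns a list of dicts, best first, with "confidence" (0 to 1); they miss things now and then, are a little off and sometimes report something else, mostly with a low value. They report only what shows in the picture. A call takes as long as a camera call.
- ctrl.find_in(query, camera): "bbox" ([centre column, centre row, width, height] in pixels, round what is visible of it).
- ctrl.outline_of(query, camera): "mask" (420x560 bool, what is visible of it) and "bbox" ([centre column, centre row, width, height] in pixels, round what is visible of it).
The state is a dict: "time": time; "joint_positions": joint angles; "qd": joint speeds; "joint_torque": joint torques, N m; "position": TCP position; "tool_rot": TCP orientation; "ft_force": force on the tool from outside, world axes, zero at the start; "torque": the same for the moment, N m; "grip_width": opening from 0.0 (shut) to 1.0 (fully open); "grip_force": force on a finger pad.
Only numpy, scipy, OpenCV 4.12 (cv2) and the standard library are available. Lean on these libraries where they do the work, as an engineer would, in place of code of your own. Each camera call takes 0.05 s, during which the arm holds its last target. There are 200 camera calls.

### The job

Slide the lidded pan out from under the low shelf, where only its long handle can be reached, until the whole pan stands clear of the shelf on the bench, and let go of it. Then take it up afresh by the bar on its lid, keep it level, and set it down gently in the tray of the rail carrier while that is still at its loading end, with the long handle over the tray's notched front side, nearest the robot. Finally push the carrier gently along its rail until it clicks into the station notch right under the heat lamp; let go of it, and leave everything else on the bench where it is.

Things in the scene. Friction and masses are not known exactly. Their poses are not given: they have to be found in the camera images.
- pan: loose lidded steel pan, 0.7 kg: body 142 (x) x 88 (y) x 50 mm high, rim 160 x 106 mm at 50 to 55 mm height, fixed lid up to 64 mm, 106 mm high in all. Origin: centre of its underside. A black handle runs along -x at 46 mm height, its tip 195 mm from the origin; a black bar stands across the lid along y. Starts on the bench under the shelf, handle pointing out.
- pan_handle (a point): grip point on the pan's long black handle, pan frame (-155, 0, 46) mm: handle 18 mm wide (y), 14 mm high, black part from x = -90 to -195 mm. Good for sliding the pan; lifted by it, the pan sags.
- pan_bar (a point): centre of the black bar on the lid, pan frame (0, 0, 99) mm, above the centre of mass: bar 14 mm thick (x), 86 mm long (y), 14 mm high, 28 mm free between bar and lid, a post near each end (y = +-36 mm)
- riser: fixed low steel bench shelf on four 16 mm legs at the corners, 200 deep (x) x 340 wide (y), underside at 135 mm, top at 147 mm. Origin: bench level under its centre; its open front looks along its -x.
- shelf_edge (a point): middle of the shelf's front edge, projected onto the bench; same axes as the shelf (-x points out of the shelf, away from it)
- rail: fixed rail of two rods on a 130 mm wide base; runs along its y, x points away from the robot. Origin: bench level, under the carrier's centre at travel 0; travel ends at 335 mm. Station notches (sprung detents) at y = 190 and 290 mm: a notch's bump takes about 10 N to pass, the notch draws the carrier in over the last 6 mm. Elsewhere 1 N of friction holds it.
- carrier: aluminium carrier, slides along the rail's y only. Origin at the rail's origin at travel 0, same axes. Starts empty at the loading end, travel 0 to 40 mm. Tray inside 156 (x) x 100 (y) mm, walls 14 mm high; the front (-x) wall has a 56 mm wide gap (notch) in the middle. Thin sheet: pressing or gripping it with over 60 N spoils it.
- carrier_well (a point): centre of the tray's floor, 35 mm above the bench, 35 mm above the carrier's origin; axes of the carrier. The pan is in the tray when its origin is here and its handle points along -x.
- carrier_push (a point): centre of the rear face (which looks along -y) of the carrier's upright push plate, 150 mm behind the tray's centre, 75 mm above the bench. Plate 60 mm wide (x), 6 mm thick (y), from 30 to 100 mm height.
- lamp: fixed heat lamp on a stand: round base 90 mm across behind the rail (a spice caddy stands behind the other station), post 500 mm high, and a steel shade 120 mm across that hangs over one of the two stations, its underside at 400 mm. Origin: bench level under the shade's centre, 160 mm in front of the post. Axes of the rail.
- lamp_spot (a point): the point right under the lamp shade's centre, at the height of the tray's floor; the carrier is at its station when point carrier_well is here
- jar: bystander: glass jar 54 mm across, 95 high, under the shelf beside the pan
- dish: bystander: white china bowl 110 mm across, 35 high, on top of the shelf
- bowl: bystander: steel bowl 150 mm across, 55 high, on the bench
- pot: bystander: round lidded pot 124 mm across, 101 high, two loop handles, on the bench
- bottle: bystander: green glass bottle 68 mm across, 210 high, at the back of the bench
- spatula: bystander: spatula lying on the bench
- mug: bystander: white mug 80 mm across, 90 high, on the bench

How it is judged:
On the way, in this order (a step that is already met when the one before it is completed fails the run):
1. the pan has been slid out, stands on the bench with its whole body clear of the shelf, and is let go (x of pan in the frame of shelf_edge below -0.075 m and height (world z) of pan below 0.006 m and angle between pan's own z axis and vertical below 0.06 rad and contact force between each of the arm, the fingers and pan below 0.2 N), for 0.2 s.
2. the pan sits in the tray of the carrier, handle over the notched front side, let go, the carrier still at the loading end (horizontal distance between pan and carrier_well below 0.01 m and z of pan in the frame of carrier_well between -0.005 and 0.005 m and x of pan_handle in the frame of carrier_well below -0.13 m and angle between pan's own z axis and vertical below 0.08 rad and contact force between the fingers and pan below 0.2 N and y of carrier in the frame of rail below 0.12 m), for 0.2 s.
At the end, for the whole second after the job is handed in: The carrier rests in the station notch under the heat lamp (tray centre within 5 mm of the lamp's spot), the pan let go and at rest in its tray (within 10 mm sideways, 5 mm in height, tilt under 0.08 rad), its long handle over the notched front side (horizontal distance between pan and carrier_well below 0.01 m and z of pan in the frame of carrier_well between -0.005 and 0.005 m and x of pan_handle in the frame of carrier_well below -0.13 m and angle between pan's own z axis and vertical below 0.08 rad and contact force between the fingers and pan below 0.2 N and horizontal distance between carrier_well and lamp_spot below 0.005 m and linear speed of each of carrier, pan below 0.01 m/s); the robot touches nothing.
It fails at once if the pan is tipped by more than 20 degrees (angle between pan's own z axis and vertical above 0.35 rad).
It fails at once if the pan is slammed or pressed into the carrier (over 60 N between them) (contact force between pan and carrier above 60 N).
It fails at once if the robot presses or grips the carrier with over 60 N (contact force between any of the fingers, the arm and carrier above 60 N).
It fails at once if a bystander is shifted by more than 30 mm (distance of any of jar, dish, bowl, pot, bottle, spatula, mug from where it was at the start of the episode above 0.03 m).
It also fails if it takes over 66 s, if anything falls off the work surface, if the arm or the gripper's body presses on something with over 40 N, if the wrist force passes 120 N, or if a joint passes its speed limit or range.

## Working session

There is one attempt and no reset: what is moved stays moved. The work goes in short steps, Python scripts to look and compute and a shell command to move; the robot and the scene stay as the last step left them, time stands still between calls to the robot, and variables do not carry over. Pictures are saved under pics/ and viewed, at most 10 in all, crops included, and the job is handed in when it is done.

```bash
mkdir -p pics
cat > h.py <<'E'
import numpy as np, cv2
from scipy.spatial.transform import Rotation as R
from bench import ctrl
def T(st):
    M=np.eye(4);M[:3,:3]=R.from_rotvec(st["tool_rot"]).as_matrix();M[:3,3]=st["position"];return M
def grab(name):
    st=ctrl.get_state();im=ctrl.get_image(name)
    im["E"]=im["extrinsics"] if "extrinsics" in im else T(st)@np.array(im["tool_from_camera"])
    im["E"]=np.array(im["E"]);return im
def cloud(im):
    h,w=im["depth"].shape
    u,v=np.meshgrid(np.arange(w),np.arange(h))
    p=cv2.undistortPoints(np.stack([u,v],-1).reshape(-1,1,2).astype(np.float64),np.array(im["camera_matrix"]),np.array(im["dist_coeffs"])).reshape(h,w,2)
    d=im["depth"].astype(float)
    P=np.stack([p[...,0]*d,-p[...,1]*d,-d],-1)@im["E"][:3,:3].T+im["E"][:3,3]
    P[d<=0]=np.nan;return P
def save(im,n): cv2.imwrite(f"pics/{n}.png",im["color"][...,::-1])
E
cat > a.py <<'E'
from h import *
print(ctrl.get_state())
for c in ["scene","top"]:
    im=grab(c);save(im,c);P=cloud(im);np.savez(c,P=P,color=im["color"])
    print(c,im["E"][:3,3])
    for q in ["pan","pan_handle","pan_bar","riser","rail","carrier","carrier_push","lamp","jar","dish","bowl","pot","bottle","spatula","mug"]:
        for r in ctrl.outline_of(q,c)[:1]:
            X=P[r["mask"]];X=X[~np.isnan(X[:,0])]
            if len(X): print(q,round(r["confidence"],2),np.round(r["bbox"]),len(X),"med",np.median(X,0).round(3),"lo",np.percentile(X,2,0).round(3),"hi",np.percentile(X,98,0).round(3))
E
python3 a.py
```

```text
{'time': 0.0, 'joint_positions': array([-1.16787984,  0.32182488, -0.07008163,  1.45168761,  0.02258734,
        1.37079204, -0.05690932]), 'qd': array([-0.00020968, -0.00048292, -0.00042634,  0.00160912, -0.00014995,
       -0.00118376, -0.00200839]), 'joint_torque': array([-9.02982538e-04, -4.91270900e+01, -4.04385868e-01, -3.12528098e+01,
       -6.38859300e-02,  4.36129177e-02,  1.76507710e-04]), 'position': array([0.24624994, 0.60096733, 0.23245391]), 'tool_rot': array([-6.06831381e-01, -3.08213503e+00,  2.99008270e-03]), 'ft_force': array([-0.13904203,  0.56769496, -0.01757543]), 'torque': array([-0.00998197,  0.01286408, -0.0032368 ]), 'grip_force': 0.0, 'grip_width': 0.9974294212076166}
scene [ 1.50503669 -0.12531604  1.05318811]
pan 0.64 [194. 210.  47.  31.] 552 med [ 0.405 -0.332  0.053] lo [ 0.352 -0.374  0.006] hi [ 0.444 -0.222  0.068]
pan_handle 0.57 [192. 211.  51.  29.] 603 med [ 0.404 -0.33   0.052] lo [ 0.33  -0.374  0.   ] hi [ 0.444 -0.212  0.068]
pan_bar 0.96 [191. 211.  50.  28.] 590 med [ 0.404 -0.33   0.053] lo [ 0.348 -0.373  0.002] hi [ 0.444 -0.213  0.068]
[... 2314 characters left out ...]
[ 0.558 -0.319  0.151]
dish 0.66 [444. 265.  40.  44.] 1183 med [ 0.379 -0.471  0.163] lo [ 0.331 -0.511  0.148] hi [ 0.426 -0.416  0.183]
bowl 0.56 [168. 303.  49.  49.] 1996 med [0.289 0.317 0.022] lo [ 0.224  0.244 -0.   ] hi [0.358 0.377 0.057]
pot 0.78 [392. 168.  57.  41.] 1568 med [ 0.686 -0.367  0.079] lo [ 0.635 -0.444  0.006] hi [ 0.746 -0.303  0.099]
bottle 0.89 [320. 131.  28.  35.] 673 med [ 0.782 -0.14   0.136] lo [ 0.763 -0.174  0.019] hi [ 0.814 -0.112  0.211]
spatula 0.71 [223. 252.  75.  29.] 841 med [0.434 0.206 0.004] lo [ 0.408  0.053 -0.003] hi [0.478 0.265 0.022]
mug 0.82 [ 94. 248.  39.  33.] 900 med [0.461 0.543 0.04 ] lo [ 0.423  0.49  -0.002] hi [0.499 0.589 0.092]
```

Run:
```python
import cv2,numpy as np
a=cv2.imread("pics/top.png")[60:360,60:500];cv2.imwrite("pics/topc.png",cv2.resize(a,(800,545)))
```

```text
(no output)
```

View pics/topc.png

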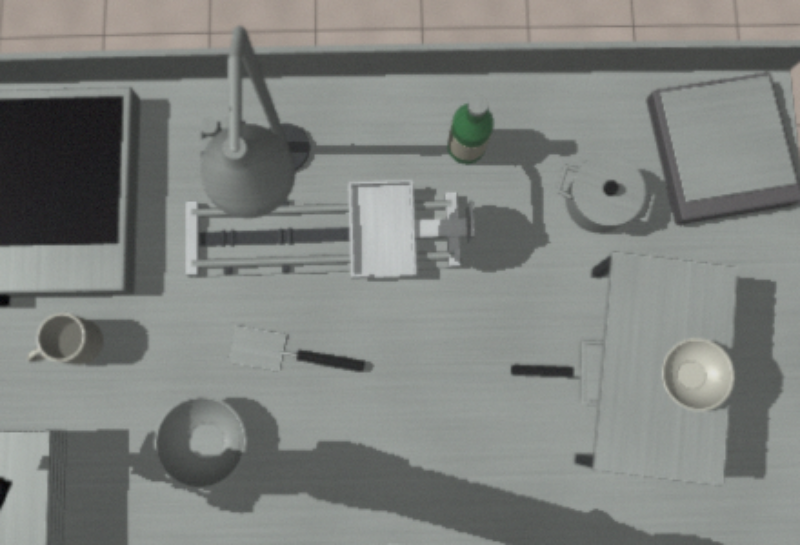

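View pics/scene.png

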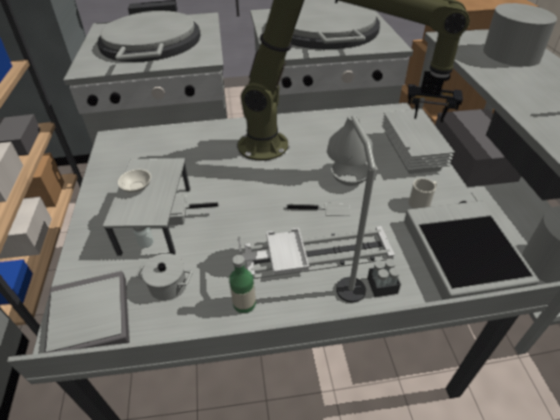

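The shelf opens to +y, with the handle showing at crop px (512–573, 370). The carrier tray is at (383, 228), and the two detents are at about (285, 236) and (228, 236). The lamp shade is around (248, 170), raised above the bench. Next I'll measure these.

```bash
cat > b.py <<'E'
import numpy as np, cv2
for c in ["top","scene"]:
    f=np.load(c+".npz");P=f["P"];C=f["color"].astype(int);X=P.reshape(-1,3);g=C.mean(-1).reshape(-1)
    def sel(x0,x1,y0,y1,z0,z1,ex=True):
        m=(X[:,0]>x0)&(X[:,0]<x1)&(X[:,1]>y0)&(X[:,1]<y1)&(X[:,2]>z0)&(X[:,2]<z1)&ex
        return X[m]
    def rect(n,p):
        if len(p)<5: print(n,len(p));return
        r=cv2.minAreaRect((p[:,:2]*1000).astype(np.float32));print(c,n,len(p),np.round(r[0],1),np.round(r[1],1),round(r[2],2),"z",np.median(p[:,2]).round(4))
    rect("shelf",sel(.15,.65,-.6,-.25,.141,.152))
    h=sel(.3,.5,-.32,-.12,.03,.065,g<60);rect("handle",h)
    if len(h)>5: 
        l=cv2.fitLine((h[:,:2]*1000).astype(np.float32),cv2.DIST_HUBER,0,.01,.01).ravel();print("line",l.round(3),"ends",np.percentile(h,[1,99],0).round(3).tolist())
    rect("pan rim",sel(.3,.5,-.34,-.18,.045,.057,g>=80))
    rect("tray floor",sel(.55,.75,-.06,.07,.03,.0375))
    rect("tray wall",sel(.54,.75,-.08,.09,.044,.054))
    rect("plate",sel(.55,.75,-.2,-.09,.085,.11))
    rect("rods",sel(.54,.75,.07,.36,.012,.06))
    s=sel(.5,.75,.05,.3,.385,.5);rect("shade",s)
    s=sel(.5,.75,.05,.3,.395,.412);rect("shade rim",s)
    rect("post",sel(.75,.9,.05,.3,.1,.48))
    rect("base",sel(.72,.9,.05,.28,.006,.04))
    rect("endstop",sel(.54,.75,.32,.37,.012,.06))
    rect("endstop2",sel(.54,.75,-.18,-.06,.012,.06))
E
python3 b.py
```

```text
top shelf 7088 [ 393.  -428.8] [202.  340.4] 81.21 z 0.1458
top handle 153 [ 394.8 -252.8] [96.8 13.9] 86.43 z 0.0518
line [ 6.00000e-02  9.98000e-01  3.94923e+02 -2.52800e+02] ends [[0.387, -0.3, 0.045], [0.404, -0.205, 0.059]]
top pan rim 138 [ 392.4 -270.2] [136.5 104.7] 88.61 z 0.0519
top tray floor 1332 [640.    4.5] [127.6 162. ] 89.35 z 0.034
top tray wall 194 [641.2   6.8] [165.6 108. ] 0.87 z 0.0481
top plate 52 [ 643.5 -140.1] [61.8  6.3] 1.01 z 0.0979
top rods 1080 [636.8 207.8] [128.8 275.3] 0.78 z 0.023
top shade 1946 [652.3 163.5] [116.6 153.8] 56.18 z 0.4457
top shade rim 121 [614.2 160.4] [ 64.1 118.7] 30.77 z 0.4061
top post 385 [797.1 176.4] [17.  18.8] 71.52 z 0.3233
top base 257 [838.4 132.8] [192.3 167.4] 32.45 z 0.0128
top endstop 296 [635.1 333.4] [128.8  24. ] 0.81 z 0.0236
top endstop2 603 [ 641.1 -101.4] [129.   81.1] 0.47 z 0.0264
scene shelf 3479 [ 394.7 -430.2] [203.7 343.8] 81.47 z 0.1461
scene handle 78 [ 399.8 -254.3] [91.3 15.3] 83.9 z 0.0499
line [ 1.90000e-02  1.00000e+00  4.01650e+02 -2.56706e+02] ends [[0.394, -0.3, 0.044], [0.409, -0.209, 0.057]]
scene pan rim 93 [ 400.7 -268.1] [124.9 114.1] 79.41 z 0.0526
scene tray floor 1062 [643.1   3. ] [126.3 176.6] 85.29 z 0.0347
scene tray wall 201 [642.5   4.7] [169.8 108.5] 1.25 z 0.0481
scene plate 38 [ 645.4 -142.2] [60.5  5.8] 0.58 z 0.098
scene rods 912 [640.7 207.7] [132.  275.3] 1.43 z 0.023
scene shade 1251 [666.2 154.4] [113.3 123.2] 56.44 z 0.4391
scene shade rim 177 [670.7 149.6] [112.   40.6] 54.16 z 0.4059
scene post 809 [793.6 176.3] [18.6 34.1] 84.05 z 0.3307
scene base 759 [790.4 161.8] [250.9 102.4] 75.06 z 0.014
scene endstop 228 [637.6 332.3] [131.9  25.8] 1.53 z 0.0233
scene endstop2 459 [644.3 -99.7] [132.2  78.9] 1.21 z 0.0263
```

```bash
cat >> h.py <<'E'
def goal(p,az):
    """p world, az deg of tool y, tool down"""
    a=np.radians(az);y=np.array([np.cos(a),np.sin(a),0]);z=np.array([0,0,-1.]);M=np.eye(4)
    M[:3,:3]=np.stack([np.cross(y,z),y,z],1);M[:3,3]=p;return M
def go(p,az):
    D=np.linalg.inv(T(ctrl.get_state()))@goal(p,az)
    rv=np.degrees(R.from_matrix(D[:3,:3]).as_rotvec())
    print("to",p,az,"slide",(D[:3,3]/.25).round(3).tolist(),"ang",(rv/30).round(3).tolist())
E
cat > g.py <<'E'
from h import *
import sys
s=ctrl.get_state();Ty=T(s)[:3,1];print("t",s["time"],s["position"].round(4),"az",np.degrees(np.arctan2(Ty[1],Ty[0])).round(1),"w",round(s["grip_width"],2),"F",s["ft_force"].round(1),"q",s["joint_positions"].round(2))
a=list(map(float,sys.argv[1:]))
for i in range(0,len(a),4): go(a[i:i+3],a[i+3])
E
python3 g.py .40 .40 .24 45 .44 .15 .24 22 .41 -.19 .2 -2
```

```text
t 1.6 [0.2464 0.6015 0.2336] az 67.7 w 1.0 F [ 0.3  1.2 -0.5] q [-1.17  0.32 -0.07  1.45  0.02  1.37 -0.06]
to [0.4, 0.4, 0.24] 45.0 slide [-0.874, -0.513, -0.026] ang [0.0, 0.0, 0.757]
to [0.44, 0.15, 0.24] 22.0 slide [-1.401, -1.378, -0.026] ang [0.0, 0.0, 1.524]
to [0.41, -0.19, 0.2] -2.0 slide [-1.806, -2.682, 0.134] ang [0.0, 0.0, 2.324]
```

```bash
python3 -m inch '[{"slide":[-0.17,-0.1,-0.02],"angular":[0,0,0.2],"claw":1},{"slide":[-0.34,-0.2,-0.02],"angular":[0,0,0.45],"claw":1},{"slide":[-0.51,-0.3,-0.02],"angular":[0,0,0.7],"claw":1},{"slide":[-0.68,-0.4,-0.02],"angular":[0,0,0.76],"claw":1},{"slide":[-0.87,-0.51,-0.02],"angular":[0,0,0.76],"claw":1},{"slide":[-0.93,-0.68,-0.02],"angular":[0,0,0.9],"claw":1},{"slide":[-0.99,-0.85,-0.02],"angular":[0,0,1],"claw":1},{"slide":[-1,-1,-0.02],"angular":[0,0,1],"claw":1}]'; python3 g.py .44 .15 .24 22 .43 -.05 .22 10 .41 -.17 .2 -2
```

```text
time: 2.4
position: [0.3842, 0.272, 0.2386]
tool_rot: [1.391, 2.816, 0.0]
ft_force: [0.3, 0.4, 1.3]
grip_width: 0.997
grip_force: 0.0
t 2.4 [0.3842 0.272  0.2386] az 37.4 w 1.0 F [0.3 0.4 1.3] q [-0.86 -0.07  0.18  1.87  0.01  1.33 -0.03]
to [0.44, 0.15, 0.24] 22.0 slide [-0.523, -0.119, -0.005] ang [0.001, 0.001, 0.514]
to [0.43, -0.05, 0.22] 10.0 slide [-1.134, -0.637, 0.075] ang [0.001, 0.001, 0.914]
to [0.41, -0.17, 0.2] -2.0 slide [-1.467, -0.992, 0.155] ang [0.001, 0.001, 1.314]
```

```bash
python3 -m inch '[{"slide":[-0.17,-0.04,0],"angular":[0,0,0.17],"claw":1},{"slide":[-0.34,-0.08,0],"angular":[0,0,0.34],"claw":1},{"slide":[-0.52,-0.12,0],"angular":[0,0,0.52],"claw":1},{"slide":[-0.68,-0.25,0.02],"angular":[0,0,0.62],"claw":1},{"slide":[-0.84,-0.38,0.04],"angular":[0,0,0.75],"claw":1},{"slide":[-1,-0.52,0.06],"angular":[0,0,0.9],"claw":1},{"slide":[-1,-0.52,0.06],"angular":[0,0,0.9],"claw":1}]'; python3 g.py .42 -.18 .2 -2
```

```text
time: 3.1
position: [0.4324, -0.0083, 0.2235]
tool_rot: [2.017, 2.408, -0.001]
ft_force: [1.3, 0.2, 0.0]
grip_width: 0.997
grip_force: 0.0
t 3.1 [ 0.4324 -0.0083  0.2235] az 10.1 w 1.0 F [1.3 0.2 0. ] q [-0.57 -0.18  0.48  1.98  0.09  1.32  0.05]
to [0.42, -0.18, 0.2] -2.0 slide [-0.667, -0.169, 0.094] ang [-0.0, 0.001, 0.403]
```

```bash
python3 -m inch '[{"slide":[-0.17,-0.04,0.02],"angular":[0,0,0.2],"claw":1},{"slide":[-0.34,-0.08,0.05],"angular":[0,0,0.4],"claw":1},{"slide":[-0.51,-0.12,0.07],"angular":[0,0,0.4],"claw":1},{"slide":[-0.67,-0.17,0.09],"angular":[0,0,0.4],"claw":1},{"slide":[-0.67,-0.17,0.09],"angular":[0,0,0.4],"claw":1},{"slide":[-0.67,-0.17,0.09],"angular":[0,0,0.4],"claw":1}]'
cat > w.py <<'E'
from h import *
import sys
n=sys.argv[1];im=grab("wrist");save(im,n);P=cloud(im);np.savez("wrist",P=P,color=im["color"])
for q in sys.argv[2:]:
    for r in ctrl.outline_of(q,"wrist")[:1]:
        X=P[r["mask"]];X=X[~np.isnan(X[:,0])];g=im["color"][r["mask"]]
        if len(X): print(q,round(r["confidence"],2),np.round(r["bbox"]),len(X),"med",np.median(X,0).round(4),"lo",np.percentile(X,2,0).round(3),"hi",np.percentile(X,98,0).round(3))
E
python3 w.py w1 pan_handle
python3 - <<'E'
import numpy as np,cv2
f=np.load("wrist.npz");X=f["P"].reshape(-1,3);g=f["color"].mean(-1).reshape(-1)
m=(X[:,0]>.34)&(X[:,0]<.46)&(X[:,1]>-.34)&(X[:,1]<-.15)&(X[:,2]>.04)&(X[:,2]<.06)&(g<60)
h=X[m];print(len(h),np.percentile(h,[1,50,99],0).round(4).tolist(),cv2.fitLine((h[:,:2]*1000).astype(np.float32),cv2.DIST_HUBER,0,.01,.01).ravel().round(3))
E
python3 g.py
```

```text
time: 3.7
position: [0.4226, -0.1745, 0.2011]
tool_rot: [-2.248, -2.194, -0.001]
ft_force: [0.1, 1.0, 0.1]
grip_width: 1.004
grip_force: 0.0
980 [[0.3866, -0.2727, 0.0465], [0.3961, -0.2387, 0.0524], [0.4045, -0.202, 0.0542]] [ 6.80000e-02  9.98000e-01  3.96087e+02 -2.38391e+02]
t 3.8 [ 0.4231 -0.1728  0.2012] az -1.1 w 1.0 F [ 0.1 -0.4 -0. ] q [-0.41 -0.13  0.7   1.97  0.08  1.27  0.24]
```

View pics/w1.png

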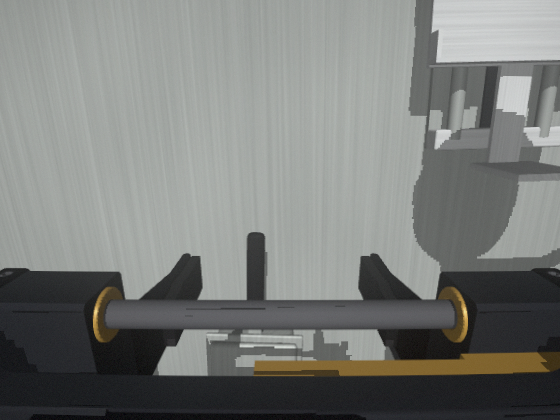

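The wrist picture shows the handle tip at (256, 236), between the open fingers. The grip point comes out at (0.396, −0.24), with the handle axis at azimuth 86°.

```bash
python3 g.py .396 -.238 .2 -4 .396 -.238 .039 -4
```

```text
t 3.8 [ 0.4231 -0.1728  0.2012] az -1.1 w 1.0 F [ 0.1 -0.4 -0. ] q [-0.41 -0.13  0.7   1.97  0.08  1.27  0.24]
to [0.396, -0.238, 0.2] -4.0 slide [-0.263, -0.103, 0.004] ang [0.001, -0.001, 0.095]
to [0.396, -0.238, 0.039] -4.0 slide [-0.263, -0.103, 0.648] ang [0.001, -0.001, 0.095]
```

```bash
python3 -m inch '[{"slide":[-0.13,-0.05,0.1],"angular":[0,0,0.09],"claw":1},{"slide":[-0.26,-0.1,0.22],"angular":[0,0,0.09],"claw":1},{"slide":[-0.26,-0.1,0.36],"angular":[0,0,0.09],"claw":1},{"slide":[-0.26,-0.1,0.5],"angular":[0,0,0.09],"claw":1},{"slide":[-0.26,-0.1,0.58],"angular":[0,0,0.09],"claw":1},{"slide":[-0.26,-0.1,0.64],"angular":[0,0,0.09],"claw":1},{"slide":[-0.26,-0.1,0.64],"angular":[0,0,0.09],"claw":1}]'; python3 g.py .396 -.238 .039 -4
```

```text
time: 4.5
position: [0.3952, -0.2365, 0.0392]
tool_rot: [-2.291, -2.144, 0.004]
ft_force: [-1.3, -0.4, -0.7]
grip_width: 0.997
grip_force: 0.0
t 4.5 [ 0.3952 -0.2365  0.0392] az -3.8 w 1.0 F [-1.3 -0.4 -0.7] q [-0.31  0.15  0.84  2.14 -0.14  0.91  0.55]
to [0.396, -0.238, 0.039] -4.0 slide [-0.006, 0.004, 0.001] ang [-0.009, -0.002, 0.006]
```

Close with 25 N, moderate.

```bash
python3 -m inch '[{"slide":[0,0,0],"angular":[0,0,0],"claw":-1},{"slide":[0,0,0],"angular":[0,0,0],"claw":-1},{"slide":[0,0,0],"angular":[0,0,0],"claw":-1},{"slide":[0,0,0],"angular":[0,0,0],"claw":-1},{"slide":[0,0,0],"angular":[0,0,0],"claw":-1},{"slide":[0,0,0],"angular":[0,0,0],"claw":-1},{"slide":[0,0,0],"angular":[0,0,0],"claw":-1}]' 25; python3 g.py .415 -.15 .039 -4 .446 -.06 .039 -4
```

```text
time: 5.2
position: [0.3962, -0.2388, 0.0411]
tool_rot: [2.297, 2.143, 0.0]
ft_force: [-0.1, -0.3, 0.5]
grip_width: 0.444
grip_force: 0.0
t 5.2 [ 0.3962 -0.2388  0.0411] az -4.0 w 0.44 F [-0.1 -0.3  0.5] q [-0.31  0.15  0.84  2.13 -0.14  0.91  0.55]
to [0.415, -0.15, 0.039] -4.0 slide [0.36, 0.051, 0.009] ang [0.0, -0.0, 0.001]
to [0.446, -0.06, 0.039] -4.0 slide [0.727, 0.149, 0.009] ang [0.0, -0.0, 0.001]
```

Not yet closed; wait a bit more.

```bash
python3 -m inch '[{"slide":[0,0,0],"angular":[0,0,0],"claw":-1},{"slide":[0,0,0],"angular":[0,0,0],"claw":-1},{"slide":[0,0,0],"angular":[0,0,0],"claw":-1},{"slide":[0,0,0],"angular":[0,0,0],"claw":-1},{"slide":[0,0,0],"angular":[0,0,0],"claw":-1},{"slide":[0,0,0],"angular":[0,0,0],"claw":-1}]'
```

```text
time: 5.8
position: [0.3961, -0.2388, 0.041]
tool_rot: [-2.297, -2.143, 0.0]
ft_force: [0.4, 0.3, 0.5]
grip_width: 0.203
grip_force: 25.0
```

```bash
python3 -m inch '[{"slide":[0.04,0.005,0],"angular":[0,0,0],"claw":-1},{"slide":[0.09,0.01,0],"angular":[0,0,0],"claw":-1},{"slide":[0.15,0.015,0],"angular":[0,0,0],"claw":-1},{"slide":[0.21,0.025,0],"angular":[0,0,0],"claw":-1},{"slide":[0.27,0.035,0],"angular":[0,0,0],"claw":-1},{"slide":[0.33,0.045,0],"angular":[0,0,0],"claw":-1},{"slide":[0.39,0.06,0],"angular":[0,0,0],"claw":-1},{"slide":[0.45,0.075,0],"angular":[0,0,0],"claw":-1},{"slide":[0.5,0.09,0],"angular":[0,0,0],"claw":-1},{"slide":[0.54,0.1,0],"angular":[0,0,0],"claw":-1}]';python3 g.py .446 -.06 .041 -4
```

```text
time: 6.8
position: [0.4304, -0.1053, 0.041]
tool_rot: [2.297, 2.143, -0.001]
ft_force: [-1.5, -4.4, -0.1]
grip_width: 0.207
grip_force: 25.0
t 6.8 [ 0.4304 -0.1053  0.041 ] az -4.0 w 0.21 F [-1.5 -4.4 -0.1] q [-0.52  0.09  0.73  2.18 -0.07  0.9   0.18]
to [0.446, -0.06, 0.041] -4.0 slide [0.185, 0.05, -0.0] ang [-0.001, 0.001, 0.001]
```

```bash
python3 -m inch '[{"slide":[0.05,0.015,0],"angular":[0,0,0],"claw":-1},{"slide":[0.1,0.03,0],"angular":[0,0,0],"claw":-1},{"slide":[0.15,0.045,0],"angular":[0,0,0],"claw":-1},{"slide":[0.19,0.055,0],"angular":[0,0,0],"claw":-1},{"slide":[0.2,0.06,0],"angular":[0,0,0],"claw":-1},{"slide":[0.2,0.06,0],"angular":[0,0,0],"claw":-1},{"slide":[0.2,0.06,0],"angular":[0,0,0],"claw":1},{"slide":[0.2,0.06,0],"angular":[0,0,0],"claw":1},{"slide":[0.2,0.06,0],"angular":[0,0,0],"claw":1},{"slide":[0.2,0.06,0],"angular":[0,0,0],"claw":1}]'
python3 - <<'E'
from h import *
im=grab("top");P=cloud(im);save(im,"top2");np.savez("top",P=P,color=im["color"])
for q in ["pan","pan_bar"]:
  for r in ctrl.outline_of(q,"top")[:1]: print(q,r["confidence"],np.round(r["bbox"]))
X=P.reshape(-1,3)
def rect(n,z0,z1):
    m=(X[:,0]>.33)&(X[:,0]<.53)&(X[:,1]>-.33)&(X[:,1]<-.13)&(X[:,2]>z0)&(X[:,2]<z1);p=X[m];r=cv2.minAreaRect((p[:,:2]*1000).astype(np.float32));print(n,len(p),np.round(r[0],1),np.round(r[1],1),round(r[2],1))
rect("rim",.045,.057);rect("lid",.058,.07);rect("bar",.09,.112)
E
python3 g.py
```

```text
time: 7.8
position: [0.449, -0.057, 0.0411]
tool_rot: [2.297, 2.143, 0.001]
ft_force: [0.4, -0.2, 0.1]
grip_width: 0.479
grip_force: 0.0
pan 0.93 [346. 250.  53.  41.]
pan_bar 0.87 [345. 249.  53.  36.]
rim 289 [ 438.  -211.3] [160.7 106.3] 86.1
lid 1341 [ 437.8 -212.2] [155.5 104.6] 85.8
bar 151 [ 437.1 -212.1] [14.9 84.8] 84.3
t 7.95 [ 0.4489 -0.057   0.0411] az -4.0 w 0.62 F [ 1.3  0.5 -0.6] q [-0.58  0.11  0.68  2.15 -0.09  0.91  0.08]
```

View pics/top2.png

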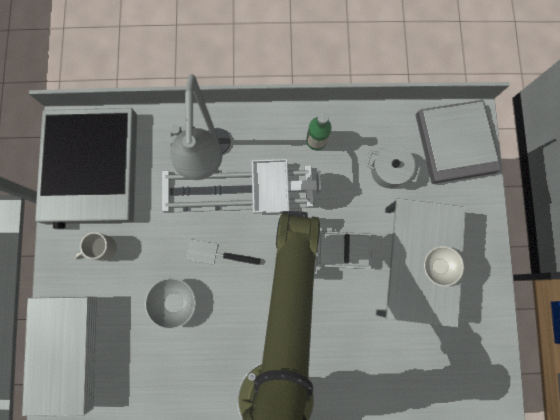

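The pan stands clear of the shelf, with its bar at px (347, 248), which gives (0.4375, −0.212). I'll finish opening the fingers, rise, and go over the bar.

```bash
python3 -m inch '[{"slide":[0,0,0],"angular":[0,0,0],"claw":1},{"slide":[0,0,0],"angular":[0,0,0],"claw":1},{"slide":[0,0,-0.15],"angular":[0,0,0],"claw":1},{"slide":[0,0,-0.33],"angular":[0,0,0],"claw":1},{"slide":[0,0,-0.52],"angular":[0,0,0],"claw":1},{"slide":[0,0,-0.7],"angular":[0,0,0.25],"claw":1},{"slide":[-0.1,0,-0.7],"angular":[0,0,0.5],"claw":1},{"slide":[-0.2,0,-0.7],"angular":[0,0,0.75],"claw":1},{"slide":[-0.3,0,-0.7],"angular":[0,0,1],"claw":1},{"slide":[-0.4,0,-0.7],"angular":[0,0,1],"claw":1}]';python3 g.py .4375 -.212 .2 -64 .4375 -.212 .2 -94
```

```text
time: 8.95
position: [0.4418, -0.1578, 0.2162]
tool_rot: [-2.776, -1.472, -0.001]
ft_force: [-0.6, 0.8, -0.6]
grip_width: 1.001
grip_force: 0.0
t 8.95 [ 0.4418 -0.1578  0.2162] az -34.1 w 1.0 F [-0.6  0.8 -0.6] q [-0.5  -0.11  0.75  1.93  0.08  1.29 -0.37]
to [0.4375, -0.212, 0.2] -64.0 slide [-0.189, 0.108, 0.065] ang [0.0, -0.001, 0.996]
to [0.4375, -0.212, 0.2] -94.0 slide [-0.189, 0.108, 0.065] ang [-0.0, -0.002, 1.996]
```

```bash
python3 -m inch '[{"slide":[-0.06,0.03,0],"angular":[0,0,0.25],"claw":1},{"slide":[-0.12,0.06,0],"angular":[0,0,0.5],"claw":1},{"slide":[-0.19,0.1,0],"angular":[0,0,0.75],"claw":1},{"slide":[-0.19,0.11,0],"angular":[0,0,1],"claw":1}]'; python3 -m inch '[{"slide":[0,0,0],"angular":[0,0,0.25],"claw":1},{"slide":[0,0,0],"angular":[0,0,0.5],"claw":1},{"slide":[0,0,0],"angular":[0,0,0.75],"claw":1},{"slide":[0,0,0],"angular":[0,0,1],"claw":1},{"slide":[0,0,0],"angular":[0,0,1],"claw":1},{"slide":[0,0,0],"angular":[0,0,1],"claw":1}]';python3 g.py .4375 -.212 .2 -94
python3 - <<'E'
from h import *
im=grab("wrist");save(im,"w2");X=cloud(im).reshape(-1,3)
for n,z0,z1 in [("rim",.045,.057),("lid",.058,.07),("bar",.09,.112)]:
    m=(X[:,0]>.35)&(X[:,0]<.53)&(X[:,1]>-.33)&(X[:,1]<-.12)&(X[:,2]>z0)&(X[:,2]<z1);p=X[m]
    if len(p)>10: r=cv2.minAreaRect((p[:,:2]*1000).astype(np.float32));print(n,len(p),np.round(r[0],1),np.round(r[1],1),round(r[2],1))
E
```

```text
time: 9.35
position: [0.4372, -0.2145, 0.2162]
tool_rot: [3.063, 0.692, -0.0]
ft_force: [0.5, 0.2, 0.7]
grip_width: 1.002
grip_force: 0.0
time: 9.95
position: [0.4381, -0.2115, 0.216]
tool_rot: [-3.14, 0.104, 0.0]
ft_force: [-0.8, -0.1, -0.0]
grip_width: 1.003
grip_force: 0.0
t 9.95 [ 0.4381 -0.2115  0.216 ] az -93.8 w 1.0 F [-0.8 -0.1 -0. ] q [-0.4  -0.06  0.78  1.89  0.04  1.29 -1.27]
to [0.4375, -0.212, 0.2] -94.0 slide [-0.002, 0.002, 0.064] ang [-0.0, 0.0, 0.007]
rim 2685 [ 438.8 -206.2] [173.5 105.7] 85.9
lid 12653 [ 438.8 -212.9] [147.9  92.9] 86.1
bar 1561 [ 438.4 -212.7] [13.3 85.3] 85.9
```

```bash
python3 -m inch '[{"slide":[0,0,0.12],"angular":[0,0,0],"claw":1},{"slide":[0,0,0.24],"angular":[0,0,0],"claw":1},{"slide":[0,0,0.34],"angular":[0,0,0],"claw":1},{"slide":[0,0,0.42],"angular":[0,0,0],"claw":1},{"slide":[0,0,0.47],"angular":[0,0,0],"claw":1},{"slide":[0,0,0.495],"angular":[0,0,0],"claw":1},{"slide":[0,0,0.495],"angular":[0,0,0],"claw":-1},{"slide":[0,0,0.495],"angular":[0,0,0],"claw":-1},{"slide":[0,0,0.495],"angular":[0,0,0],"claw":-1},{"slide":[0,0,0.495],"angular":[0,0,0],"claw":-1}]' 45; python3 -m inch '[{"slide":[0,0,0],"angular":[0,0,0],"claw":-1},{"slide":[0,0,0],"angular":[0,0,0],"claw":-1},{"slide":[0,0,0],"angular":[0,0,0],"claw":-1},{"slide":[0,0,0],"angular":[0,0,0],"claw":-1},{"slide":[0,0,0],"angular":[0,0,0],"claw":-1},{"slide":[0,0,0],"angular":[0,0,0],"claw":-1},{"slide":[0,0,0],"angular":[0,0,0],"claw":-1},{"slide":[0,0,0],"angular":[0,0,0],"claw":-1},{"slide":[0,0,0],"angular":[0,0,0],"claw":-1},{"slide":[0,0,0],"angular":[0,0,0],"claw":-1}]'
```

```text
time: 11.0
position: [0.4388, -0.2117, 0.093]
tool_rot: [-3.14, 0.109, -0.003]
ft_force: [-0.5, -0.4, 0.7]
grip_width: 0.72
grip_force: 0.0
time: 12.0
position: [0.4381, -0.212, 0.0923]
tool_rot: [3.139, -0.11, 0.0]
ft_force: [-0.4, -3.6, -1.2]
grip_width: 0.158
grip_force: 45.0
```

```bash
python3 -m inch '[{"slide":[0,0,-0.04],"angular":[0,0,0],"claw":-1},{"slide":[0,0,-0.1],"angular":[0,0,0],"claw":-1},{"slide":[0,0,-0.18],"angular":[0,0,0],"claw":-1},{"slide":[0,0,-0.26],"angular":[0,0,0],"claw":-1},{"slide":[0,0,-0.34],"angular":[0,0,0],"claw":-1},{"slide":[0,0,-0.42],"angular":[0,0,0],"claw":-1},{"slide":[0,0,-0.5],"angular":[0,0,0],"claw":-1},{"slide":[0,0,-0.57],"angular":[0,0,0],"claw":-1},{"slide":[0,0,-0.61],"angular":[0,0,0],"claw":-1},{"slide":[0,0,-0.63],"angular":[0,0,0],"claw":-1}]'; python3 g.py .47 -.19 .25 -64  .52 -.16 .25 -34
```

```text
time: 13.0
position: [0.438, -0.2108, 0.2501]
tool_rot: [-3.139, 0.108, 0.0]
ft_force: [0.1, -0.2, -8.1]
grip_width: 0.153
grip_force: 45.0
t 13.0 [ 0.438  -0.2108  0.2501] az -93.9 w 0.15 F [ 0.1 -0.2 -8.1] q [-0.41 -0.08  0.78  1.84  0.06  1.36 -1.29]
to [0.47, -0.19, 0.25] -64.0 slide [0.122, -0.092, 0.0] ang [-0.002, -0.0, -0.998]
to [0.52, -0.16, 0.25] -34.0 slide [0.313, -0.225, 0.0] ang [-0.002, -0.001, -1.998]
```

```bash
python3 -m inch '[{"slide":[0.02,-0.01,0],"angular":[0,0,-0.08],"claw":-1},{"slide":[0.05,-0.03,0],"angular":[0,0,-0.22],"claw":-1},{"slide":[0.08,-0.05,0],"angular":[0,0,-0.4],"claw":-1},{"slide":[0.1,-0.07,0],"angular":[0,0,-0.6],"claw":-1},{"slide":[0.12,-0.09,0],"angular":[0,0,-0.8],"claw":-1},{"slide":[0.12,-0.09,0],"angular":[0,0,-1],"claw":-1}]'; python3 g.py .52 -.16 .25 -34  .52 -.16 .25 -4
```

```text
time: 13.6
position: [0.4697, -0.1892, 0.2484]
tool_rot: [-3.057, -0.717, 0.003]
ft_force: [-0.6, -0.1, -8.7]
grip_width: 0.155
grip_force: 45.0
t 13.6 [ 0.4697 -0.1892  0.2484] az -63.6 w 0.16 F [-0.6 -0.1 -8.7] q [-0.45 -0.02  0.78  1.8   0.01  1.36 -0.78]
to [0.52, -0.16, 0.25] -34.0 slide [0.232, -0.015, -0.007] ang [-0.005, 0.002, -0.987]
to [0.52, -0.16, 0.25] -4.0 slide [0.232, -0.015, -0.007] ang [-0.005, 0.001, -1.987]
```

```bash
python3 -m inch '[{"slide":[0.04,0,0],"angular":[0,0,-0.2],"claw":-1},{"slide":[0.09,-0.01,0],"angular":[0,0,-0.4],"claw":-1},{"slide":[0.14,-0.01,0],"angular":[0,0,-0.6],"claw":-1},{"slide":[0.19,-0.01,0],"angular":[0,0,-0.8],"claw":-1},{"slide":[0.23,-0.015,0],"angular":[0,0,-1],"claw":-1}]'; python3 -m inch '[{"slide":[0,0,0],"angular":[0,0,-0.2],"claw":-1},{"slide":[0,0,0],"angular":[0,0,-0.4],"claw":-1},{"slide":[0,0,0],"angular":[0,0,-0.6],"claw":-1},{"slide":[0,0,0],"angular":[0,0,-0.8],"claw":-1},{"slide":[0,0,0],"angular":[0,0,-1],"claw":-1},{"slide":[0,0,0],"angular":[0,0,-1],"claw":-1}]'; python3 g.py .6 -.14 .25 .9
```

```text
time: 14.1
position: [0.5195, -0.1613, 0.2483]
tool_rot: [-2.768, -1.482, 0.003]
ft_force: [0.5, -0.1, -7.6]
grip_width: 0.157
grip_force: 45.0
time: 14.7
position: [0.5189, -0.1618, 0.2484]
tool_rot: [-2.295, -2.142, 0.003]
ft_force: [0.4, -0.1, -7.3]
grip_width: 0.156
grip_force: 45.0
t 14.7 [ 0.5189 -0.1618  0.2484] az -3.9 w 0.16 F [ 0.4 -0.1 -7.3] q [-0.43  0.09  0.73  1.72 -0.06  1.36  0.25]
to [0.6, -0.14, 0.25] 0.9 slide [0.109, 0.318, -0.007] ang [-0.006, -0.001, -0.161]
```

```bash
python3 -m inch '[{"slide":[0.02,0.06,0],"angular":[0,0,-0.05],"claw":-1},{"slide":[0.04,0.13,0],"angular":[0,0,-0.1],"claw":-1},{"slide":[0.07,0.2,0],"angular":[0,0,-0.16],"claw":-1},{"slide":[0.09,0.27,-0.01],"angular":[0,0,-0.16],"claw":-1},{"slide":[0.11,0.31,-0.01],"angular":[0,0,-0.16],"claw":-1},{"slide":[0.11,0.32,-0.01],"angular":[0,0,-0.16],"claw":-1},{"slide":[0.11,0.32,-0.01],"angular":[0,0,-0.16],"claw":-1}]'; python3 g.py
python3 - <<'E'
from h import *
im=grab("wrist");save(im,"w3");P=cloud(im);X=P.reshape(-1,3)
for n,(z0,z1,y0,y1) in {"floor":(.03,.038,-.06,.08),"wall":(.044,.054,-.06,.08),"plate":(.085,.11,-.2,-.1),"rods":(.012,.06,.08,.37)}.items():
    m=(X[:,0]>.54)&(X[:,0]<.75)&(X[:,1]>y0)&(X[:,1]<y1)&(X[:,2]>z0)&(X[:,2]<z1);p=X[m]
    if len(p)>10: r=cv2.minAreaRect((p[:,:2]*1000).astype(np.float32));print(n,len(p),np.round(r[0],1),np.round(r[1],1),round(r[2],2),np.percentile(p,[1,50,99],0).round(4).tolist())
np.savez("wrist",P=P,color=im["color"])
E
```

```text
time: 15.4
position: [0.6008, -0.1407, 0.2515]
tool_rot: [-2.205, -2.236, 0.003]
ft_force: [-1.0, -0.4, -7.4]
grip_width: 0.152
grip_force: 45.0
t 15.4 [ 0.6008 -0.1407  0.2515] az 0.8 w 0.15 F [-1.  -0.4 -7.4] q [-0.39  0.29  0.71  1.53 -0.19  1.39  0.35]
floor 16576 [641.1  -2.4] [164.5 114.7] 0.93 [[0.5615, -0.0544, 0.0328], [0.6404, 0.0065, 0.0347], [0.718, 0.0537, 0.0368]]
wall 1386 [640.9   1.6] [164.3  98.7] 0.85 [[0.5586, -0.0476, 0.0444], [0.6919, -0.0361, 0.0485], [0.7226, 0.0499, 0.0505]]
```

View pics/w3.png

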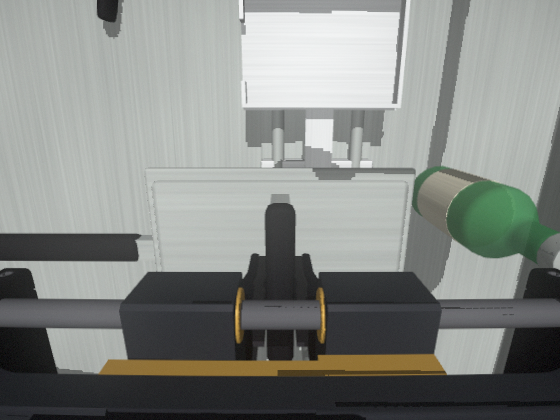

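The pan is held level with its handle to −x (left edge). The tray is at px (240–408, 0–108), with its centre near (0.641, 0.0055). The bottle sits to the right, at (490, 220), so I'll move +y first.

```bash
python3 g.py .641 .0055 .25 .9; python3 -m inch '[{"slide":[0.06,0,0],"angular":[0,0,0],"claw":-1},{"slide":[0.14,0.02,0],"angular":[0,0,0],"claw":-1},{"slide":[0.23,0.05,0],"angular":[0,0,0],"claw":-1},{"slide":[0.32,0.08,0],"angular":[0,0,0],"claw":-1},{"slide":[0.41,0.11,0],"angular":[0,0,0],"claw":-1},{"slide":[0.5,0.14,0],"angular":[0,0,0],"claw":-1},{"slide":[0.56,0.16,0],"angular":[0,0,0],"claw":-1},{"slide":[0.58,0.17,0],"angular":[0,0,0],"claw":-1},{"slide":[0.58,0.17,0],"angular":[0,0,0],"claw":-1}]';  python3 g.py .641 .0055 .25 .9
python3 - <<'E'
from h import *
im=grab("top");X=cloud(im).reshape(-1,3);save(im,"top3")
for n,(z0,z1) in {"lid":(.2,.225),"wall":(.044,.054)}.items():
    m=(X[:,0]>.5)&(X[:,0]<.78)&(X[:,1]>-.09)&(X[:,1]<.1)&(X[:,2]>z0)&(X[:,2]<z1);p=X[m];print(n,len(p))
    if len(p)>10: r=cv2.minAreaRect((p[:,:2]*1000).astype(np.float32));print(np.round(r[0],1),np.round(r[1],1),round(r[2],2))
E
```

```text
t 15.45 [ 0.6004 -0.1413  0.2518] az 0.7 w 0.16 F [-0.6 -0.  -8.4] q [-0.39  0.28  0.71  1.53 -0.19  1.39  0.35]
to [0.641, 0.0055, 0.25] 0.9 slide [0.585, 0.17, 0.007] ang [-0.004, 0.001, -0.005]
time: 16.35
position: [0.6417, 0.0056, 0.2523]
tool_rot: [-2.204, -2.239, 0.001]
ft_force: [-1.0, -0.2, -7.6]
grip_width: 0.154
grip_force: 45.0
t 16.35 [0.6417 0.0056 0.2523] az 0.9 w 0.15 F [-1.  -0.2 -7.6] q [-0.55  0.33  0.64  1.47 -0.2   1.41  0.11]
to [0.641, 0.0055, 0.25] 0.9 slide [-0.0, -0.003, 0.009] ang [-0.0, 0.0, -0.0]
lid 175
[633.3 -39.9] [ 16.4 142.4] 87.61
wall 25
[603.1 -43.7] [18.5 90.2] 82.52
```

```bash
python3 -m inch '[{"slide":[0,-0.003,0.05],"angular":[0,0,0],"claw":-1},{"slide":[0,-0.003,0.12],"angular":[0,0,0],"claw":-1},{"slide":[0,-0.003,0.2],"angular":[0,0,0],"claw":-1},{"slide":[0,-0.003,0.27],"angular":[0,0,0],"claw":-1},{"slide":[0,-0.003,0.33],"angular":[0,0,0],"claw":-1},{"slide":[0,-0.003,0.38],"angular":[0,0,0],"claw":-1},{"slide":[0,-0.003,0.42],"angular":[0,0,0],"claw":-1},{"slide":[0,-0.003,0.44],"angular":[0,0,0],"claw":-1},{"slide":[0,-0.003,0.45],"angular":[0,0,0],"claw":-1},{"slide":[0,-0.003,0.45],"angular":[0,0,0],"claw":-1}]'; python3 g.py .641 .0055 .127 .9
python3 - <<'E'
from h import *
for c in ["scene","wrist"]: im=grab(c);save(im,c+"4")
a=cv2.imread("pics/scene4.png")[170:320,180:400];b=cv2.imread("pics/wrist4.png")
cv2.imwrite("pics/c4.png",np.hstack([cv2.resize(a,(440,300)),cv2.resize(b,(360,270))[:270] if 0 else cv2.copyMakeBorder(cv2.resize(b,(360,270)),0,30,0,0,0)]))
E
```

```text
time: 17.4
position: [0.6412, 0.0049, 0.14]
tool_rot: [2.205, 2.237, 0.0]
ft_force: [-1.3, 0.3, -7.8]
grip_width: 0.157
grip_force: 45.0
t 17.4 [0.6412 0.0049 0.14  ] az 0.8 w 0.16 F [-1.3  0.3 -7.8] q [-0.53  0.41  0.61  1.61 -0.25  1.2   0.15]
to [0.641, 0.0055, 0.127] 0.9 slide [0.003, -0.001, 0.052] ang [0.001, -0.0, -0.003]
```

View pics/c4.png

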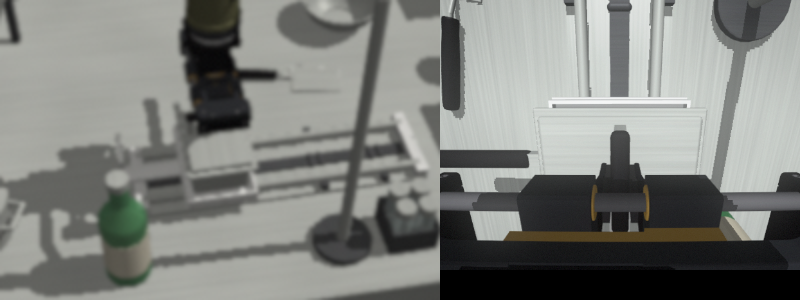

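In the wrist view the tray's far wall (550–690) is centred on the lid (535–706). Now I'll lower it slowly.

```bash
python3 -m inch '[{"slide":[0.002,0,0.01],"angular":[0,0,0],"claw":-1},{"slide":[0.002,0,0.02],"angular":[0,0,0],"claw":-1},{"slide":[0.002,0,0.03],"angular":[0,0,0],"claw":-1},{"slide":[0.002,0,0.038],"angular":[0,0,0],"claw":-1},{"slide":[0.002,0,0.044],"angular":[0,0,0],"claw":-1},{"slide":[0.002,0,0.044],"angular":[0,0,0],"claw":-1}]'; python3 g.py
```

```text
time: 18.1
position: [0.6408, 0.0054, 0.1285]
tool_rot: [-2.205, -2.237, 0.001]
ft_force: [-1.1, 0.1, -7.7]
grip_width: 0.155
grip_force: 45.0
t 18.1 [0.6408 0.0054 0.1285] az 0.8 w 0.15 F [-1.1  0.1 -7.7] q [-0.53  0.42  0.61  1.62 -0.25  1.18  0.15]
```

```bash
python3 -m inch '[{"slide":[0,0,0.002],"angular":[0,0,0],"claw":-1},{"slide":[0,0,0.004],"angular":[0,0,0],"claw":-1},{"slide":[0,0,0.006],"angular":[0,0,0],"claw":-1},{"slide":[0,0,0.006],"angular":[0,0,0],"claw":-1}]'
```

```text
time: 18.5
position: [0.6411, 0.0054, 0.1274]
tool_rot: [2.205, 2.237, 0.0]
ft_force: [-0.2, 0.5, -7.0]
grip_width: 0.154
grip_force: 45.0
```

```bash
python3 -m inch '[{"slide":[0,0,0.004],"angular":[0,0,0],"claw":-1},{"slide":[0,0,0.008],"angular":[0,0,0],"claw":-1},{"slide":[0,0,0.008],"angular":[0,0,0],"claw":-1}]'
```

```text
time: 18.8
position: [0.6412, 0.0054, 0.1274]
tool_rot: [-2.205, -2.237, -0.002]
ft_force: [-6.1, 0.4, 5.3]
grip_width: 0.157
grip_force: 45.0
```

Contact came at the expected height. Release and rise.

```bash
python3 -m inch '[{"slide":[0,0,-0.004],"angular":[0,0,0],"claw":-1},{"slide":[0,0,-0.004],"angular":[0,0,0],"claw":0.2},{"slide":[0,0,-0.004],"angular":[0,0,0],"claw":0.2},{"slide":[0,0,-0.004],"angular":[0,0,0],"claw":0.2},{"slide":[0,0,-0.004],"angular":[0,0,0],"claw":0.2},{"slide":[0,0,-0.004],"angular":[0,0,0],"claw":0.2},{"slide":[0,0,-0.004],"angular":[0,0,0],"claw":0.2},{"slide":[0,0,-0.08],"angular":[0,0,0],"claw":0.2},{"slide":[0,0,-0.24],"angular":[0,0,0],"claw":0.2},{"slide":[0,0,-0.4],"angular":[0,0,0],"claw":0.2}]'; python3 g.py .645 -.18 .23 .9
python3 - <<'E'
from h import *
im=grab("wrist");save(im,"w5");P=cloud(im);X=P.reshape(-1,3)
for n,(z0,z1) in {"rim":(.08,.092),"lid":(.093,.105),"bar":(.125,.147),"wall":(.044,.052)}.items():
    m=(X[:,0]>.53)&(X[:,0]<.75)&(X[:,1]>-.09)&(X[:,1]<.09)&(X[:,2]>z0)&(X[:,2]<z1);p=X[m]
    if len(p)>10:
        r=cv2.minAreaRect((p[:,:2]*1000).astype(np.float32));print(n,len(p),np.round(r[0],1),np.round(r[1],1),round(r[2],2),np.median(p[:,2]))
        A=np.c_[p[:,:2],np.ones(len(p))];print("slope",np.linalg.lstsq(A,p[:,2],rcond=None)[0].round(3))
E
```

```text
time: 19.8
position: [0.6404, 0.0054, 0.2256]
tool_rot: [-2.205, -2.237, 0.003]
ft_force: [0.0, -0.6, -0.2]
grip_width: 0.6
grip_force: 0.0
t 19.8 [0.6404 0.0054 0.2256] az 0.8 w 0.6 F [ 0.  -0.6 -0.2] q [-0.55  0.34  0.63  1.51 -0.21  1.36  0.12]
to [0.645, -0.18, 0.23] 0.9 slide [-0.742, 0.008, -0.017] ang [-0.004, 0.001, -0.003]
rim 3173 [625.3   6.9] [190.7 105.1] 0.8 0.0893995891729874
slope [0.009 0.004 0.083]
lid 14669 [640.9   7.2] [147.9  93.3] 0.74 0.09872917646693224
slope [-0.001 -0.004  0.099]
bar 1888 [640.8   7.4] [13.8 84.9] 0.33 0.14032801944560885
slope [-0.004 -0.006  0.143]
wall 823 [639.8  58.4] [163.6   4.1] 0.78 0.04856380531985616
slope [ 0.005 -0.46   0.072]
```

View pics/w5.png

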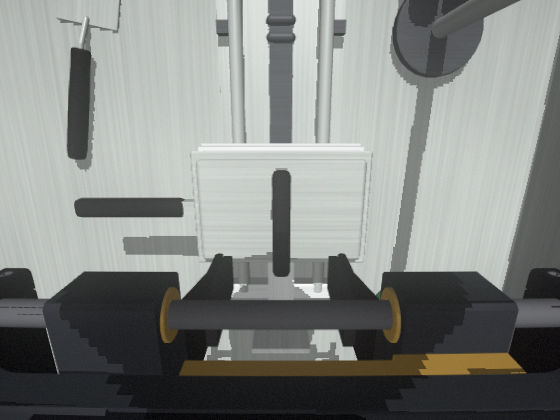

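The pan sits level in the tray at (0.641, 0.007), with its handle out on the left at (75–185, 207). The detent bumps show at (281, 15–40). Next I'll go behind the push plate with the fingers shut, keeping to the robot side because of the bottle.

```bash
python3 g.py .632 -.19 .23 .9; python3 -m inch '[{"slide":[-0.1,-0.01,-0.03],"angular":[0,0,0],"claw":-1},{"slide":[-0.25,-0.02,-0.03],"angular":[0,0,0],"claw":-1},{"slide":[-0.4,-0.03,-0.03],"angular":[0,0,0],"claw":-1},{"slide":[-0.55,-0.04,-0.03],"angular":[0,0,0],"claw":-1},{"slide":[-0.68,-0.045,-0.03],"angular":[0,0,0],"claw":-1},{"slide":[-0.77,-0.045,-0.03],"angular":[0,0,0],"claw":-1},{"slide":[-0.78,-0.045,-0.03],"angular":[0,0,0],"claw":-1},{"slide":[-0.78,-0.045,-0.03],"angular":[0,0,0],"claw":-1}]' 10; python3 g.py .632 -.19 .085 .9
python3 - <<'E'
from h import *
im=grab("wrist");X=cloud(im).reshape(-1,3);save(im,"w6")
def s(x0,x1,y0,y1,z0,z1): 
    p=X[(X[:,0]>x0)&(X[:,0]<x1)&(X[:,1]>y0)&(X[:,1]<y1)&(X[:,2]>z0)&(X[:,2]<z1)];print(len(p), np.percentile(p,[1,50,99],0).round(4).tolist() if len(p)>5 else "");return p
s(.58,.7,-.18,-.1,.085,.11);s(.53,.75,-.09,.09,.093,.105);b=s(.72,.85,-.22,-.05,.1,.215)
f=np.load("top.npz");X=f["P"].reshape(-1,3);b=s(.72,.85,-.22,-.05,.03,.12)
# lamp shade from the top camera: fit circle via footprint
b=s(.5,.74,.05,.3,.39,.5);import cv2 as c;print(c.minEnclosingCircle((b[:,:2]*1000).astype(np.float32)))
r=s(.5,.74,.05,.3,.398,.41)
from scipy.optimize import least_squares
print(least_squares(lambda v:np.hypot(r[:,0]-v[0],r[:,1]-v[1])-.059,[.64,.17],loss="soft_l1",f_scale=.002).x)
E
```

```text
t 19.85 [0.6442 0.005  0.2341] az 0.8 w 0.6 F [ 3.2 -0.4  5.9] q [-0.55  0.34  0.64  1.5  -0.21  1.36  0.12]
to [0.632, -0.19, 0.23] 0.9 slide [-0.779, -0.06, 0.015] ang [0.02, -0.002, -0.003]
time: 20.65
position: [0.6325, -0.1898, 0.2326]
tool_rot: [-2.206, -2.236, -0.001]
ft_force: [0.2, 1.1, 0.3]
grip_width: 0.02
grip_force: 0.0
t 20.65 [ 0.6325 -0.1898  0.2326] az 0.8 w 0.02 F [0.2 1.1 0.3] q [-0.27  0.4   0.7   1.45 -0.26  1.39  0.45]
to [0.632, -0.19, 0.085] 0.9 slide [-0.001, -0.002, 0.59] ang [-0.0, -0.001, -0.005]
612 [[0.613, -0.1439, 0.0886], [0.6421, -0.1401, 0.0995], [0.6714, -0.1374, 0.1013]]
5498 [[0.5698, -0.0408, 0.0943], [0.6402, -0.031, 0.0985], [0.7132, -0.0198, 0.1006]]
8578 [[0.7626, -0.1744, 0.1015], [0.7826, -0.1413, 0.1477], [0.8102, -0.1133, 0.21]]
206 [[0.7617, -0.1755, 0.0322], [0.768, -0.1343, 0.0764], [0.7994, -0.1112, 0.1186]]
1945 [[0.581, 0.1177, 0.4009], [0.6204, 0.1627, 0.4458], [0.6892, 0.2267, 0.4982]]
((659.20947265625, 172.04660034179688), 80.0438232421875)
100 [[0.5795, 0.1164, 0.3992], [0.5948, 0.1396, 0.4052], [0.6652, 0.2246, 0.4098]]
[0.63885076 0.17491654]
```

```bash
python3 -m inch '[{"slide":[0,0,0.12],"angular":[0,0,0],"claw":-1},{"slide":[0,0,0.26],"angular":[0,0,0],"claw":-1},{"slide":[0,0,0.4],"angular":[0,0,0],"claw":-1},{"slide":[0,0,0.52],"angular":[0,0,0],"claw":-1},{"slide":[0,0,0.59],"angular":[0,0,0],"claw":-1},{"slide":[0.04,0,0.59],"angular":[0,0,0],"claw":-1},{"slide":[0.08,0,0.59],"angular":[0,0,0],"claw":-1},{"slide":[0.11,0,0.59],"angular":[0,0,0],"claw":-1},{"slide":[0.13,0,0.59],"angular":[0,0,0],"claw":-1},{"slide":[0.13,0,0.59],"angular":[0,0,0],"claw":-1}]'; python3 g.py
```

```text
time: 21.7
position: [0.6332, -0.1559, 0.0866]
tool_rot: [2.202, 2.238, 0.003]
ft_force: [0.5, -0.1, -0.1]
grip_width: 0.004
grip_force: 0.0
t 21.7 [ 0.6332 -0.1559  0.0866] az 0.9 w 0.0 F [ 0.5 -0.1 -0.1] q [-0.3   0.49  0.65  1.63 -0.32  1.12  0.45]
```

```bash
python3 -m inch '[{"slide":[0.01,0,0],"angular":[0,0,0],"claw":-1},{"slide":[0.025,0,0],"angular":[0,0,0],"claw":-1},{"slide":[0.05,0,0],"angular":[0,0,0],"claw":-1},{"slide":[0.08,0,0],"angular":[0,0,0],"claw":-1},{"slide":[0.12,0,0],"angular":[0,0,0],"claw":-1},{"slide":[0.16,0,0],"angular":[0,0,0],"claw":-1},{"slide":[0.2,0,0],"angular":[0,0,0],"claw":-1},{"slide":[0.24,0,0],"angular":[0,0,0],"claw":-1},{"slide":[0.28,0,0],"angular":[0,0,0],"claw":-1},{"slide":[0.32,0,0],"angular":[0,0,0],"claw":-1}]';python3 -m inch '[{"slide":[0.04,0,0],"angular":[0,0,0],"claw":-1},{"slide":[0.08,0,0],"angular":[0,0,0],"claw":-1},{"slide":[0.12,0,0],"angular":[0,0,0],"claw":-1},{"slide":[0.15,0,0],"angular":[0,0,0],"claw":-1},{"slide":[0.18,0,0],"angular":[0,0,0],"claw":-1},{"slide":[0.2,0,0],"angular":[0,0,0],"claw":-1},{"slide":[0.22,0,0],"angular":[0,0,0],"claw":-1},{"slide":[0.24,0,0],"angular":[0,0,0],"claw":-1},{"slide":[0.25,0,0],"angular":[0,0,0],"claw":-1},{"slide":[0.25,0,0],"angular":[0,0,0],"claw":-1}]'
```

```text
time: 22.7
position: [0.631, -0.0762, 0.0853]
tool_rot: [-2.205, -2.238, -0.0]
ft_force: [0.5, -1.3, 1.0]
grip_width: 0.005
grip_force: 0.9
time: 23.7
position: [0.6299, -0.0138, 0.0852]
tool_rot: [-2.204, -2.238, -0.001]
ft_force: [-0.4, 0.5, -0.1]
grip_width: 0.007
grip_force: 0.0
```

```bash
python3 -m inch '[{"slide":[0.012,0,0],"angular":[0,0,0],"claw":-1},{"slide":[0.024,0,0],"angular":[0,0,0],"claw":-1},{"slide":[0.036,0,0],"angular":[0,0,0],"claw":-1},{"slide":[0.048,0,0],"angular":[0,0,0],"claw":-1},{"slide":[0.06,0,0],"angular":[0,0,0],"claw":-1}]';python3 -m inch '[{"slide":[0.008,0,0],"angular":[0,0,0],"claw":-1},{"slide":[0.016,0,0],"angular":[0,0,0],"claw":-1},{"slide":[0.016,0,0],"angular":[0,0,0],"claw":-1}]';python3 g.py
python3 - <<'E'
from h import *
im=grab("wrist");X=cloud(im).reshape(-1,3);save(im,"w7")
p=X[(X[:,0]>.53)&(X[:,0]<.75)&(X[:,1]>.05)&(X[:,1]<.3)&(X[:,2]>.093)&(X[:,2]<.105)];print(len(p),np.percentile(p,[.5,50,99.5],0).round(4))
p=X[(X[:,0]>.55)&(X[:,0]<.72)&(X[:,1]>.05)&(X[:,1]<.3)&(X[:,2]>.126)&(X[:,2]<.15)];print(len(p),np.percentile(p,[.5,50,99.5],0).round(4) if len(p) else "")
E
```

```text
time: 24.2
position: [0.6297, -0.0026, 0.0854]
tool_rot: [2.205, 2.234, -0.004]
ft_force: [-1.0, -9.1, -0.7]
grip_width: 0.008
grip_force: 4.4
time: 24.5
position: [0.6296, 0.0029, 0.0853]
tool_rot: [2.206, 2.235, -0.002]
ft_force: [-0.1, -2.8, 0.5]
grip_width: 0.007
grip_force: 1.4
t 24.5 [0.6296 0.0029 0.0853] az 0.8 w 0.01 F [-0.1 -2.8  0.5] q [-0.54  0.44  0.62  1.69 -0.28  1.1   0.18]
11378 [[0.5677 0.1181 0.0936]
 [0.6387 0.1229 0.0983]
 [0.7109 0.1289 0.1023]]
0
```

```bash
python3 -m inch '[{"slide":[0.006,0,0],"angular":[0,0,0],"claw":-1},{"slide":[0.01,0,0],"angular":[0,0,0],"claw":-1},{"slide":[0.01,0,0],"angular":[0,0,0],"claw":-1}]';python3 g.py
python3 - <<'E'
from h import *
im=grab("top");save(im,"top8");X=cloud(im).reshape(-1,3)
def rect(n,z0,z1,x0=.53,x1=.75,y0=.0,y1=.3):
    p=X[(X[:,0]>x0)&(X[:,0]<x1)&(X[:,1]>y0)&(X[:,1]<y1)&(X[:,2]>z0)&(X[:,2]<z1)];print(n,len(p))
    if len(p)>5: r=cv2.minAreaRect((p[:,:2]*1000).astype(np.float32));print(np.round(r[0],1),np.round(r[1],1),round(r[2],1),np.percentile(p,[1,99],0).round(4).tolist())
rect("lid",.093,.105);rect("bar",.126,.15);rect("wall",.044,.054)
im=grab("scene");save(im,"scene8");X=cloud(im).reshape(-1,3);rect("lid",.093,.105);rect("bar",.126,.15);rect("wall",.044,.054)
E
```

```text
time: 24.85
position: [0.63, 0.0086, 0.0854]
tool_rot: [-2.203, -2.239, -0.002]
ft_force: [0.6, -0.5, 0.2]
grip_width: 0.007
grip_force: 0.0
t 24.85 [0.63   0.0086 0.0854] az 0.9 w 0.01 F [ 0.6 -0.5  0.2] q [-0.55  0.44  0.62  1.69 -0.28  1.1   0.17]
lid 1000
[623.  175.2] [101.2 181.7] 89.8 [[0.565, 0.1278, 0.0932], [0.7066, 0.2225, 0.104]]
bar 149
[639.  176.7] [14.9 85.1] 1.0 [[0.6314, 0.135, 0.1288], [0.6463, 0.2189, 0.1461]]
wall 86
[638.2 174.3] [164.1 106.8] 0.7 [[0.5557, 0.1201, 0.0442], [0.7176, 0.2266, 0.0535]]
lid 867
[643.4 170.8] [101.1 159.6] 89.1 [[0.5671, 0.1261, 0.0936], [0.7133, 0.2189, 0.1036]]
bar 169
[660.8 100.6] [ 59.3 228.4] 22.9 [[0.6333, 0.0044, 0.1275], [0.7182, 0.2143, 0.1494]]
wall 198
[676.9 119.2] [193.2 149. ] 34.1 [[0.5602, 0.0237, 0.0442], [0.7223, 0.2281, 0.0536]]
```

The force dropped to zero and the carrier ran 6 mm ahead of the finger, into the notch. Its centre is at y≈0.174, against the lamp at 0.175. Back off and check.

```bash
python3 -m inch '[{"slide":[-0.06,0,0],"angular":[0,0,0],"claw":-1},{"slide":[-0.15,0,0],"angular":[0,0,0],"claw":-1},{"slide":[-0.25,0,0],"angular":[0,0,0],"claw":-1},{"slide":[-0.3,0,-0.12],"angular":[0,0,0],"claw":-1},{"slide":[-0.3,-0.1,-0.3],"angular":[0,0,0],"claw":-1},{"slide":[-0.3,-0.25,-0.48],"angular":[0,0,0],"claw":-1},{"slide":[-0.3,-0.4,-0.6],"angular":[0,0,0],"claw":-1},{"slide":[-0.3,-0.5,-0.6],"angular":[0,0,0],"claw":-1},{"slide":[-0.3,-0.5,-0.6],"angular":[0,0,0],"claw":-1}]'
python3 - <<'E'
from h import *
for c in ["top","scene"]:
    im=grab(c);save(im,c+"9");X=cloud(im).reshape(-1,3)
    for n,z0,z1,y0,y1 in [("lid",.093,.105,.08,.28),("bar",.126,.15,.08,.28),("wall",.044,.054,.08,.28),("plate",.085,.105,-.01,.06)]:
        p=X[(X[:,0]>.53)&(X[:,0]<.75)&(X[:,1]>y0)&(X[:,1]<y1)&(X[:,2]>z0)&(X[:,2]<z1)];r=cv2.minAreaRect((p[:,:2]*1000).astype(np.float32));print(c,n,len(p),np.round(r[0],1),np.round(r[1],1),round(r[2],1),"z",np.median(p[:,2]).round(4))
a,b=[cv2.resize(cv2.imread(f"pics/{c}9.png")[y:y+150,x:x+200],(400,300)) for c,x,y in [("top",140,110),("scene",230,150)]]
cv2.imwrite("pics/c9.png",np.hstack([a,b]))
E
```

```text
time: 25.85
position: [0.5037, -0.0719, 0.2372]
tool_rot: [-2.207, -2.234, -0.007]
ft_force: [0.3, -0.4, 0.5]
grip_width: 0.007
grip_force: 0.0
top lid 997 [626.2 175.1] [101.  175.6] 90.0 z 0.0981
top bar 148 [638.8 176.9] [15.1 84.1] 0.1 z 0.1392
top wall 89 [638.  174.5] [163.9 107.5] 0.7 z 0.0483
top plate 41 [639.7  27.8] [ 3.2 58.3] 88.9 z 0.0985
scene lid 856 [640.8 172. ] [ 98.8 157.8] 88.4 z 0.0988
scene bar 146 [639.9 173.8] [18.4 84.6] 1.0 z 0.1388
scene wall 191 [639.3 173.1] [168.  108.6] 1.6 z 0.0481
scene plate 45 [642.4  26.5] [64.9  6.4] 0.6 z 0.0978
```

View pics/c9.png

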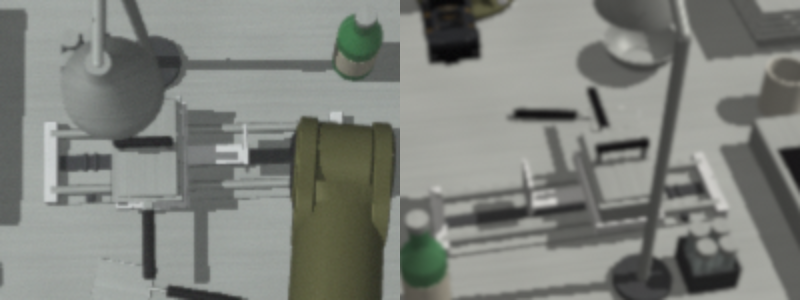

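The pan is in the tray under the shade, with its handle at (148, 240) pointing towards the robot. The second detent is still free at (85, 160), and the arm is clear of everything.

```bash
python3 -c "
from bench import ctrl
print(ctrl.close_job())"
```

```text
the job is handed in; nothing more can be done
None
```

The job is handed in: the pan is level in the carrier tray with its handle over the notched front, and the carrier has clicked into the notch within about 1 mm of the measured lamp centre; I did not get the judge's verdict back.

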